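# Push the slide carton through the posts of the scan bay

### The job

Gently push the carton of slides along the worktop, broad side first, through the narrow gap between the two steel posts of the scan bay, until its broad face lies flat against the reader behind them. Only push it with the fingers from behind: do not grip, lift or tip it, and leave the specimen cup, dropper bottle, vial and tape roll where they are. Then draw the fingers back clear of it.

Things in the scene. Friction and masses are not known exactly. Their poses are not given: they have to be found in the camera images.
- slide_carton: Loose carton of glass slides, a plain upright box of about 0.16 kg, white with an orange band, 33 x 82 x 56 mm (x, y, z of its own frame), standing on the worktop. Origin: centre of its underside. x is its thin direction (33 mm), normal to the two broad faces; y runs along its 82 mm length; z up. Either broad face may end at the reader.
- scan_bay: Fixed scan bay, 126 mm wide, 50 mm high. Origin: on the worktop midway between two round steel posts (18 mm diameter, 50 mm high, axes at x = +53.5 and -53.5 mm, y = 0; 89 mm gap). The carton enters from the -y side, moving along +y (roughly from robot's right to left). Bare worktop inside; foot strips 4 mm high lie outside x = +48 and -48 mm, y -12 to +77 mm. z up.
- reader_face (a point): Middle of the flat upright front of the grey reader (black window, 126 mm wide, 50 mm high) behind the posts, 60 mm past the gap (bay y = +60 mm), 25 mm above the worktop; same axes as the bay. Housing reaches 30 mm farther back. The carton is home with a broad face touching it, its centre then 16.5 mm in front (bay y = +43.5 mm).
- specimen_cup: White screw-lid specimen cup, 54 mm diameter, 47 mm high, beyond the work; leave alone. Origin: centre of its underside.
- dropper: Small dropper bottle, 28 mm diameter, 62 mm high, to the left of the bay; leave alone. Origin: centre of its underside. Beyond it stands a tall analyser (0.46 m high, front overhang at world x = 0.515, y from 0.01 to 0.41): keep the hand clear of it.
- control_vial: Small screw-lid vial, 25 mm diameter, 34 mm high, to the right of the carton; leave alone. Origin: centre of its underside. Beyond the carton stands a low analyser (85 mm high at its front, running from world x 0.51, y -0.48 to x 0.57, y -0.15; strip tray 42 mm high juts out to x = 0.43, y -0.47 to -0.54): keep the hand clear of it.
- tape_roll: Roll of paper tape lying flat, 67 mm diameter, 18 mm high, to the left of the bay; leave alone. Origin: centre of its underside.

How it is judged:
On the way:
1. the carton passes between the two posts, standing on the worktop (y of slide_carton in the frame of scan_bay between -0.02 and 0.02 m and x of slide_carton in the frame of scan_bay between -0.02 and 0.02 m and height (world z) of slide_carton below 0.01 m), for 0.05 s.
At the end, for the whole second after the job is handed in: The carton stands upright (within 0.06 rad) on the worktop behind the posts, at rest, centre within 20 mm of the bay's centre line, broad face against the reader within 4 mm and parallel to it within 0.06 rad (y of slide_carton in the frame of scan_bay between 0.0395 and 0.05 m and x of slide_carton in the frame of scan_bay between -0.02 and 0.02 m and angle between the x axis of slide_carton and the y axis of scan_bay, either way round below 0.06 rad and angle between slide_carton's own z axis and vertical below 0.06 rad and height (world z) of slide_carton below 0.005 m and linear speed of slide_carton below 0.01 m/s); the robot touches nothing.
It fails at once if the carton is lifted off the worktop (more than 12 mm) (height (world z) of slide_carton above 0.012 m).
It fails at once if the carton is tipped more than 0.25 rad (angle between slide_carton's own z axis and vertical above 0.25 rad).
It fails at once if the carton is taken between the fingers (the grasp point is inside the carton) (x of the grasp point in the frame of slide_carton between -0.0145 and 0.0145 m and y of the grasp point in the frame of slide_carton between -0.039 and 0.039 m and z of the grasp point in the frame of slide_carton below 0.068 m).
It fails at once if the fingers press on the carton with more than 40 N (contact force between the fingers and slide_carton above 40 N).
It fails at once if the specimen cup, dropper bottle, vial or tape roll is moved more than 15 mm (distance of any of specimen_cup, dropper, control_vial, tape_roll from where it was at the start of the episode above 0.015 m).
It also fails if it takes over 59 s, if anything falls off the work surface, if the arm or the gripper's body presses on something with over 40 N, if the wrist force passes 120 N, or if a joint passes its speed limit or range.

### The arm

A 6-joint arm with a two-finger parallel gripper is mounted at the origin on a cart in front of the work surface, level with it; the furniture and walls round the work are solid. World frame = base frame: x ahead of the robot, y to its left, z up, the work surface at z = 0. Lengths are in m, angles in rad, forces in N, time in s.
With the tool pointing down it reaches from about 0.375 to 0.9 m from the base axis. Payload 3.1 kg.
Tool frame: the origin (TCP) lies at the very end of the fingers, on their centre line; the grasp point (between the pads) lies 19 mm behind it; z points along the fingers, y is the direction in which the jaws open and shut (so a half turn about z gives the same grasp; the last joint's range is limited). The gripper opens to 85 mm and grips with 20 to 120 N. Pads are 22 mm wide; open, the fingers measure 114 mm over their backs; the gripper's body (76 mm by 85 mm) begins 54 mm behind the grasp point. The pads swing forward as they close: fully open they stand 13 mm farther back than shut.
Start: joints at [0.999, 0.527, 1.433, -0, 1.181, -0.178], TCP at [0.24, 0.577, 0.231] pointing down, gripper open.
Joint ranges: [-3.08, 3.08], [-0.75, 2.2], [0.22, 2.44], [-1.43, 4.57], [0, 2.65], [-2.85, 2.85]. Speed limits (rad/s): [2.79, 2.79, 3.14, 3.14, 3.14, 3.14].

### API

Orientations are given as a unit quaternion [x, y, z, w].
In Python, from station import * gives the robot as it stands.
- The arm moves only by the tool jog_arm, never from a script. Its argument "motion" is a list of rows, each a list of 5 numbers: the shift along the world's x, y, z in cm, then the turn about the world's z in degrees, then the closure in counts, from 0 (fully open) to 255 (shut). In form: [[tx, ty, tz, yaw, jaw], ...]. A call has 1 to 10 rows; each row shifts and turns the pose as measured when the row begins; what a row does not reach is not made up. A row lasts 1/12 s, in which the tool goes at most 41.7 mm and 7.16 degrees, less where a joint would pass 70% of its speed; a pose out of reach is approached as far as the arm can. A call with a gripper value outside its range is refused whole. The fingers move at their own pace and stop on an object; "squeeze" is the grip in N (left out, the last holds). Time passes only in rows, so rows that do not move let the fingers close. It gives the time, the measured TCP pose, the force and the opening at its end, in the units of the state.
- sense(): the state, without advancing time (a new reading comes with each control period).
- snapshot(name): name is "scene" or "side" or "wrist"; returns a dict with "img" (384x512x3 uint8, red, green, blue), "depth" (384x512 float32, m along the optical axis (not along the pixel's ray), 0 where there is no reading), "intrinsics" (3x3 intrinsics, pixels), "eye" and "attitude" of the camera in the world. Camera axes: x right, y down, z forward; pixel columns grow to the right and rows downward; lengths in m; the calibration is good to about 2 mm. A picture is of the moment at which its call begins.
- sign_off(): hands the job in, once; it reports no verdict.
The state is a dict: "t": time; "q": joint angles; "qd": joint speeds; "tau": joint torques, N m; "tcp_pos": TCP position; "tool_rot": TCP orientation; "force": force on the tool from outside, world axes, zero at the start; "ft_torque": the same for the moment, N m; "finger_gap": opening from 0.0 (shut) to 1.0 (fully open).
Only numpy, scipy, OpenCV 4.12 (cv2) and the standard library are available. Lean on these libraries where they do the work, as an engineer would, in place of code of your own. Each camera call takes 0.05 s, during which the arm holds its last target.

## Working session

There is one attempt and no reset: what is moved stays moved. The work goes in short steps, Python scripts to look and compute and a tool call to move; the robot and the scene stay as the last step left them, time stands still between calls to the robot, and variables do not carry over. Pictures are saved under pics/ and viewed, and the job is handed in when it is done.

Besides the shell and the picture viewer there is one more tool, called after "Emit:" in YAML: its name, and indented under it one key for each argument. jog_arm: Moves the arm, as the interface text tells. Its arguments: {"type":"object","properties":{"motion":{"type":"array","items":{"type":"array","items":{"type":"number"}}},"squeeze":{"type":"number"}},"required":["motion"]}

```bash
ls; mkdir -p pics
python3 - <<'E'
from station import *
import cv2,numpy as np,pickle
print(sense())
for n in ("scene","side","wrist"):
    s=snapshot(n); pickle.dump(s,open(f"{n}0.pkl","wb"))
    cv2.imwrite(f"pics/{n}0.png",s["img"][:,:,::-1])
    print(n,s["intrinsics"],s["eye"],s["attitude"])
E
```

```text
pics
{'t': 0.0, 'q': array([ 9.98520641e-01,  5.28467594e-01,  1.43391450e+00, -3.68816578e-05,
        1.18137364e+00, -1.78471500e-01]), 'qd': array([ 5.32126583e-04,  1.36613832e-03,  1.14784177e-03, -6.82654375e-04,
       -7.48574005e-05, -2.72449218e-06]), 'tau': array([-2.11305269e-03, -4.42354453e+01, -1.78022075e+01, -1.65371648e-04,
        8.48706550e-03, -5.35914140e-06]), 'tcp_pos': array([0.23938642, 0.57656177, 0.23032885]), 'tool_rot': array([ 1.95625229e-01,  9.80678133e-01, -1.01248379e-03, -3.80648684e-04]), 'force': array([-0.22555938, -0.03037798, -0.02273394]), 'ft_torque': array([ 0.05603585, -0.00797318,  0.00492471]), 'finger_gap': 0.9989661812893998}
scene [[453.91200964   0.         255.2707545 ]
 [  0.         453.91200964 190.53508704]
 [  0.           0.           1.        ]] [-0.38599994 -0.62822965  1.32929872] [ 0.80621931 -0.48496668  0.18051827 -0.28675931]
side [[352.42902293   0.         255.02772646]
 [  0.         352.42902293 201.31023811]
 [  0.           0.           1.        ]] [ 0.12884183 -0.98894742  0.71204221] [ 0.86031667 -0.2267999   0.1075004  -0.44368987]
wrist [[326.33786602   0.         255.56438141]
 [  0.         326.33786602 192.85548584]
 [  0.           0.           1.        ]] [0.1737584  0.6040061  0.37247049] [0.82379861 0.5490258  0.07735374 0.11808017]
```

View pics/scene0.png

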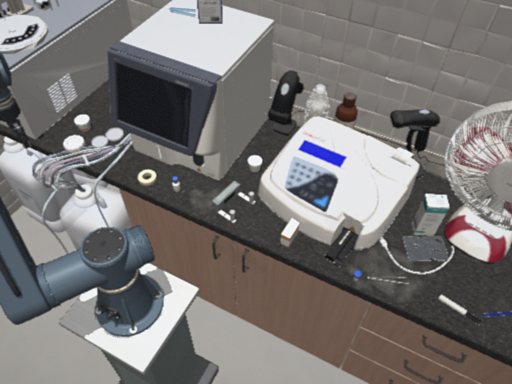

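View pics/side0.png

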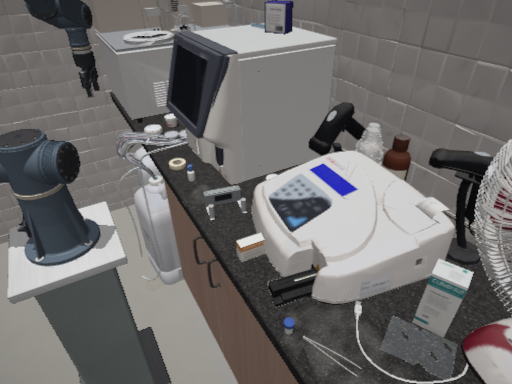

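Scene view: the carton is near (290,231), the posts near (228,214) and (246,197), and the reader near (226,192). The vial is at (357,273), the cup at (255,162), the dropper at (176,184) and the tape at (147,177). Next I'll measure from depth.

```bash
cat > h.py <<'E'
import numpy as np,cv2,pickle
from scipy.spatial.transform import Rotation as R
def cloud(s):
    d=s["depth"];K=s["intrinsics"];v,u=np.mgrid[:d.shape[0],:d.shape[1]]
    P=np.stack([(u-K[0,2])/K[0,0]*d,(v-K[1,2])/K[1,1]*d,d],-1)
    W=P@R.from_quat(s["attitude"]).as_matrix().T+s["eye"]
    W[d==0]=np.nan
    return W
def proj(s,p):
    c=(np.atleast_2d(p)-s["eye"])@R.from_quat(s["attitude"]).as_matrix()
    K=s["intrinsics"]
    return np.c_[c[:,0]/c[:,2]*K[0,0]+K[0,2],c[:,1]/c[:,2]*K[1,1]+K[1,2]]
def topview(s,x0,x1,y0,y1,zmin,zmax,sc=2000):
    W=cloud(s);m=(W[...,0]>x0)&(W[...,0]<x1)&(W[...,1]>y0)&(W[...,1]<y1)&(W[...,2]>zmin)&(W[...,2]<zmax)
    return W[m],s["img"][m]
E
python3 - <<'E'
from h import *
ims=[]
for n,(u0,v0,u1,v1) in (("scene",(200,160,330,260)),("side",(180,170,310,270))):
    s=pickle.load(open(n+"0.pkl","rb"));W=cloud(s)
    im=cv2.resize(s["img"][v0:v1,u0:u1],None,fx=6,fy=6,interpolation=cv2.INTER_CUBIC)
    cv2.imwrite(f"pics/{n}0c.png",im[:,:,::-1])
    P,c=topview(s,0.2,0.56,-0.45,0.15,-0.01,0.09)
    print(n,"floor",np.nanmedian(P[P[:,2]<0.01][:,2]))
    m=P[:,2]>0.012
    # components via grid
    from scipy.ndimage import label
    g=np.zeros((180,300),int);i=((P[m][:,0]-.2)/.002).astype(int);j=((P[m][:,1]+.45)/.002).astype(int);g[i,j]=1
    L,k=label(cv2.dilate(g.astype(np.uint8),np.ones((3,3))))
    lab=L[i,j]
    for q in range(1,k+1):
        X=P[m][lab==q]
        if len(X)>8: print(q,len(X),X.min(0).round(3),X.max(0).round(3),X.mean(0).round(3),c[m][lab==q].mean(0).round())
E
```

```text
scene floor 0.0002460959528758355
2 1199 [ 0.423 -0.45   0.012] [ 0.56  -0.167  0.09 ] [ 0.5   -0.324  0.056] [167. 162. 157.]
3 47 [ 0.423 -0.134  0.014] [ 0.446 -0.114  0.056] [ 0.432 -0.125  0.037] [139. 138. 138.]
4 372 [ 0.436 -0.087  0.012] [ 0.559 -0.033  0.059] [ 0.493 -0.064  0.042] [117. 122. 120.]
5 79 [0.446 0.117 0.013] [0.471 0.143 0.066] [0.457 0.129 0.039] [130. 139. 155.]
8 46 [ 0.528 -0.154  0.014] [ 0.546 -0.135  0.055] [ 0.537 -0.145  0.036] [136. 135. 135.]
side floor -0.0009393797195187403
1 1180 [ 0.426 -0.45   0.012] [ 0.554 -0.185  0.09 ] [ 0.485 -0.35   0.052] [151. 145. 139.]
2 64 [ 0.427 -0.136  0.013] [ 0.445 -0.117  0.052] [ 0.435 -0.13   0.035] [110. 109. 110.]
3 491 [ 0.438 -0.091  0.012] [ 0.56  -0.037  0.054] [ 0.498 -0.072  0.037] [90. 92. 93.]
4 83 [0.448 0.114 0.012] [0.473 0.136 0.063] [0.46  0.125 0.037] [116. 121. 133.]
5 65 [ 0.532 -0.157  0.013] [ 0.55  -0.139  0.052] [ 0.539 -0.15   0.034] [111. 109. 110.]
```

```bash
ls pics
```

```text
scene0.png
scene0c.png
side0.png
side0c.png
wrist0.png
```

View pics/scene0c.png

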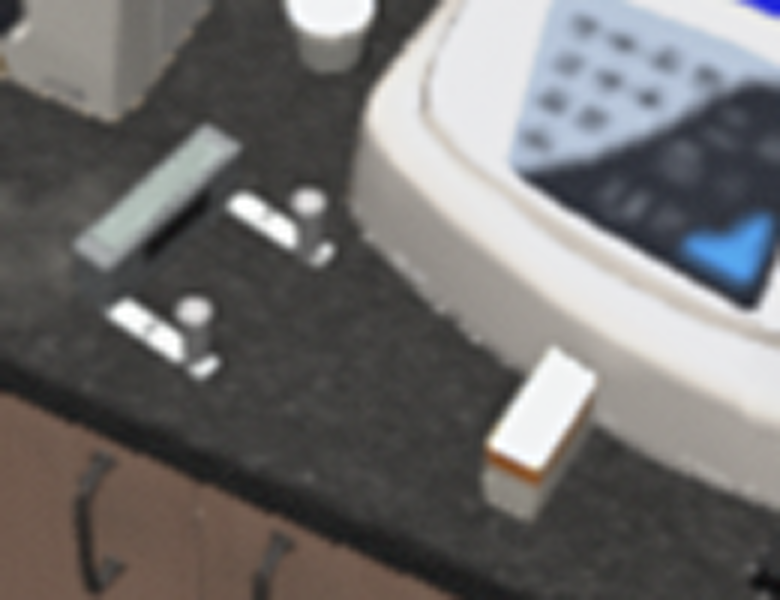

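View pics/side0c.png

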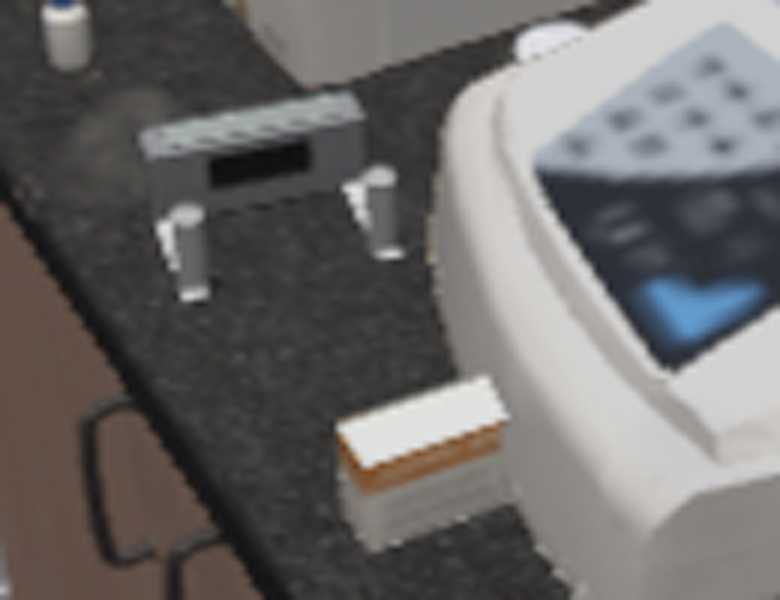

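Run:
```python
from h import *
for n in ("scene","side"):
    s=pickle.load(open(n+"0.pkl","rb"))
    P,c=topview(s,0.3,0.52,-0.40,-0.17,0.012,0.075)
    im=np.full((500,700,3),60,np.uint8)
    for p,q in zip(P,c):
        # up = +x, left=+y
        u=int((-.17-p[1])*2500);v=int((.52-p[0])*2200)
        cv2.circle(im,(u,v),3,tuple(int(a) for a in q[::-1]),-1)
    cv2.imwrite(f"pics/{n}_top.png",im)
    # reader top and posts
    P,c=topview(s,0.40,0.58,-0.17,-0.02,0.044,0.062)
    for a in (P[(P[:,0]<.46)&(P[:,1]<-.1)],P[(P[:,0]>.52)&(P[:,1]<-.1)],P[P[:,1]>-.1]):
        print(n,len(a),a.min(0).round(4),a.max(0).round(4),np.median(a,0).round(4))
    a=P[P[:,1]>-.1].astype(np.float32)
    print(cv2.minAreaRect(a[:,:2]))
```

```text
scene 19 [ 0.4248 -0.1328  0.0447] [ 0.4458 -0.1141  0.0563] [ 0.4333 -0.1247  0.0493]
scene 27 [ 0.5324 -0.1696  0.0448] [ 0.5738 -0.1351  0.06  ] [ 0.5424 -0.1493  0.05  ]
scene 223 [ 0.4377 -0.0845  0.0441] [ 0.5643 -0.038   0.0594] [ 0.4994 -0.0615  0.0505]Traceback (most recent call last):
  File "<stdin>", line 16, in <module>
cv2.error: OpenCV(4.12.0) /io/opencv/modules/imgproc/src/convhull.cpp:143: error: (-215:Assertion failed) total >= 0 && (depth == CV_32F || depth == CV_32S) in function 'convexHull'
```

```bash
cat >> h.py <<'E'
def ray(s,uv,z):
    uv=np.atleast_2d(np.asarray(uv,float));K=s["intrinsics"]
    d=np.c_[(uv[:,0]-K[0,2])/K[0,0],(uv[:,1]-K[1,2])/K[1,1],np.ones(len(uv))]@R.from_quat(s["attitude"]).as_matrix().T
    return s["eye"]+d*((z-s["eye"][2])/d[:,2:])
E
python3 - <<'E'
from h import *
def f(n,off,pts,z):
    s=pickle.load(open(n+"0.pkl","rb"))
    return ray(s,(np.array(pts)+.5)/6-.5+np.array(off),z)[:,:2]
for n,off,posts,rd,ct in (("scene",(200,160),[(195,308),(310,199)],[(76,243),(208,124),(241,147),(107,266)],[(557,347),(597,380),(538,472),(487,440)]),
  ("side",(180,170),[(187,214),(380,175)],[(140,130),(355,92),(365,120),(150,158)],[(337,425),(487,377),(508,415),(363,467)])):
    print(n);a=f(n,off,posts,.05);print(a.round(4),np.linalg.norm(a[1]-a[0]),np.degrees(np.arctan2(*(a[1]-a[0])[::-1])))
    for nm,p,z in (("reader",rd,.05),("carton",ct,.056)):
        a=f(n,off,p,z);print(nm,a.round(4).tolist(),a.mean(0).round(4),cv2.minAreaRect(a.astype(np.float32)))
E
```

```text
scene
[[ 0.4379 -0.1225]
 [ 0.543  -0.1431]] 0.10709659376065159 -11.105952066347195
reader [[0.4466, -0.0358], [0.5662, -0.0591], [0.5595, -0.0862], [0.4404, -0.061]] [ 0.5032 -0.0605] ((0.5032926201820374, -0.060045160353183746), (0.02790445275604725, 0.12265710532665253), 78.06851196289062)
carton [[0.5086, -0.3234], [0.4982, -0.3535], [0.4249, -0.3502], [0.4309, -0.3157]] [ 0.4656 -0.3357] ((0.4667580723762512, -0.33681923151016235), (0.03490329906344414, 0.0806884765625), 84.36022186279297)
side
[[ 0.4352 -0.1252]
 [ 0.5402 -0.1452]] 0.10687765584993748 -10.793688651214689
reader [[0.444, -0.0381], [0.5659, -0.0645], [0.5577, -0.0932], [0.4382, -0.0666]] [ 0.5015 -0.0656] ((0.5017974376678467, -0.06583736836910248), (0.029805069789290428, 0.12478199601173401), 77.7698974609375)
carton [[0.4271, -0.3202], [0.5038, -0.3257], [0.4988, -0.3539], [0.4247, -0.3513]] [ 0.4636 -0.3378] ((0.46422848105430603, -0.33848997950553894), (0.03116193786263466, 0.07706715911626816), 85.95914459228516)
```

View pics/scene_top.png

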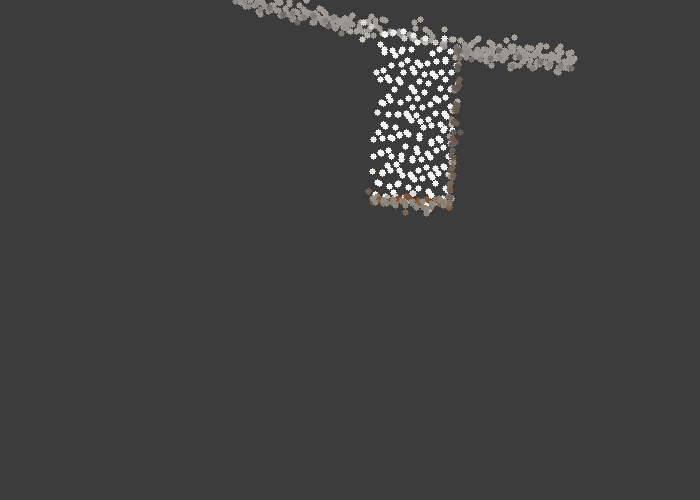

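Run:
```python
from h import *
for n in ("scene","side"):
    s=pickle.load(open(n+"0.pkl","rb"));W=cloud(s).reshape(-1,3)
    for z0,z1 in ((.01,.05),(.05,.08),(.08,.11),(.11,.2),(.2,.4)):
        r=[]
        for y in np.arange(-.45,-.0,.05):
            a=W[(abs(W[:,1]-y)<.02)&(W[:,2]>z0)&(W[:,2]<z1)&(W[:,0]>.33)]
            r.append(round(float(np.percentile(a[:,0],2)),3) if len(a)>3 else None)
        print(n,z0,z1,r)
    P,c=topview(s,.25,.5,-.65,-.42,.01,.06)
    b=(c[:,2].astype(int)>c[:,0].astype(int)+40)
    print("vial",P[b].mean(0) if b.any() else None, b.sum())
```

```text
scene 0.01 0.05 [0.485, 0.486, 0.426, 0.43, 0.518, 0.533, 0.429, 0.435, 0.44]
scene 0.05 0.08 [0.487, 0.489, 0.428, 0.451, 0.52, 0.539, 0.534, 0.537, 0.446]
scene 0.08 0.11 [0.491, 0.494, 0.501, 0.511, 0.527, 0.543, 0.571, 1.086, None]
scene 0.11 0.2 [0.529, 0.533, 0.54, 0.551, 0.562, 0.581, 0.612, 0.862, 0.86]
scene 0.2 0.4 [1.114, 1.115, 1.014, 1.003, 1.114, 1.003, 1.114, 0.914, 0.918]
vial [ 0.41854209 -0.59725761  0.03373786] 47
side 0.01 0.05 [0.485, 0.487, 0.427, 0.508, 0.52, 0.536, 0.43, 0.505, 0.44]
side 0.05 0.08 [0.488, 0.49, 0.428, 0.507, 0.522, 0.541, 0.432, None, 0.446]
side 0.08 0.11 [0.491, 0.494, 0.502, 0.512, 0.527, 0.548, 0.576, 0.886, 0.969]
side 0.11 0.2 [0.53, 0.535, 0.543, 0.552, 0.565, 0.59, 0.877, 0.862, 0.862]
side 0.2 0.4 [1.118, 1.118, 1.01, 1.004, 1.118, 1.007, 1.117, 0.915, 0.922]
vial [ 0.41820148 -0.60027364  0.032407  ] 97
```

Emit:
jog_arm:
  motion:
    - [1.5,-3.6,0,-5,125]
    - [1.5,-3.6,0,-5,125]
    - [1.5,-3.6,0,-5,125]
    - [1.5,-3.6,0,-5,125]
    - [1.5,-3.6,0,-5,125]
    - [1.5,-3.6,0,-5,125]
    - [1.5,-3.6,0,-5,125]
    - [1.5,-3.6,0,-5,125]
    - [1.5,-3.6,0,-5,125]
    - [1.5,-3.6,0,-5,125]
  squeeze: 20

```text
t: 0.98
tcp_pos: [0.3882, 0.2088, 0.2282]
tool_rot: [0.602, 0.799, 0.001, -0.0]
force: [0.4, 0.2, 0.1]
finger_gap: 0.51
```

Emit:
jog_arm:
  motion:
    - [0.6,-4,0,-2,165]
    - [0.6,-4,0,-2,165]
    - [0.6,-4,0,-2,165]
    - [0.6,-4,0,-2,165]
    - [0.6,-4,0,-2,165]
    - [0.6,-4,0,-2,165]
    - [0.3,-4,0,-2,165]
    - [0,-4,0,-2,165]
    - [0,-4,0,-2,165]
    - [0,-4,0,-2,165]

```text
t: 1.82
tcp_pos: [0.4281, -0.2051, 0.2288]
tool_rot: [0.739, 0.674, 0.003, 0.003]
force: [0.2, -0.0, -1.4]
finger_gap: 0.351
```

```bash
cat >> h.py <<'E'
def pose():
    from station import sense
    s=sense();p=s["tcp_pos"];M=R.from_quat(s["tool_rot"]).as_matrix()
    y=M[:,1]; print("t",s["t"].__round__(2),"tcp",p.round(4),"yhead",np.degrees(np.arctan2(y[1],y[0])).round(2),"F",s["force"].round(1),"gap",round(s["finger_gap"],3),"q",s["q"].round(2),"tilt",M[:,2].round(3))
E
python3 -c "
from h import *
pose()"
```

```text
t 1.82 tcp [ 0.4281 -0.2051  0.2288] yhead -5.25 F [ 0.2 -0.  -1.4] gap 0.351 q [-0.69  0.33  1.81  0.01  1.   -0.6 ] tilt [ 0.008  0.001 -1.   ]
```

Emit:
jog_arm:
  motion:
    - [0.2,-3.8,0,2,165]
    - [0.2,-3.8,0,0,165]
    - [0.3,-3.8,0,0,165]
    - [0.3,-3.8,0,0,165]
    - [0.3,-3.4,0,0,165]
    - [0,-0.5,-2,0,165]
    - [0,0,-3,0,165]
    - [0,0,-3,0,165]
    - [0,0,-2,0,165]
    - [0,0,0,0,165]

```text
t: 2.65
tcp_pos: [0.4385, -0.4215, 0.1254]
tool_rot: [0.732, 0.681, 0.002, 0.009]
force: [-0.9, -0.4, -0.5]
finger_gap: 0.353
```

```bash
cat >> h.py <<'E'
def shoot(k,names=("scene","side","wrist")):
    from station import snapshot
    o={}
    for n in names:
        s=snapshot(n);pickle.dump(s,open(f"{n}{k}.pkl","wb"));cv2.imwrite(f"pics/{n}{k}.png",s["img"][:,:,::-1]);o[n]=s
    return o
E
python3 -c "
from h import *
shoot(1)
pose()"
```

```text
t 2.8 tcp [ 0.4407 -0.4237  0.1303] yhead -4.03 F [-0.6  0.   0.4] gap 0.356 q [-0.95  0.63  1.58  0.01  0.91 -0.88] tilt [ 0.02  -0.018 -1.   ]
```

View pics/wrist1.png

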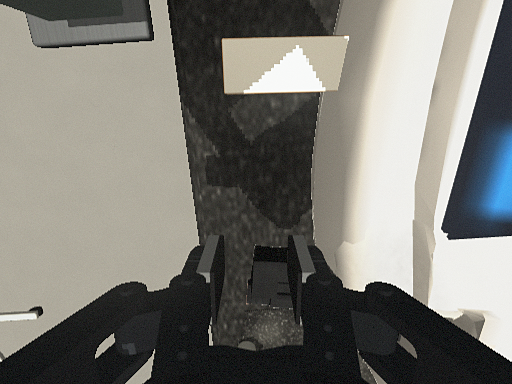

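View pics/side1.png

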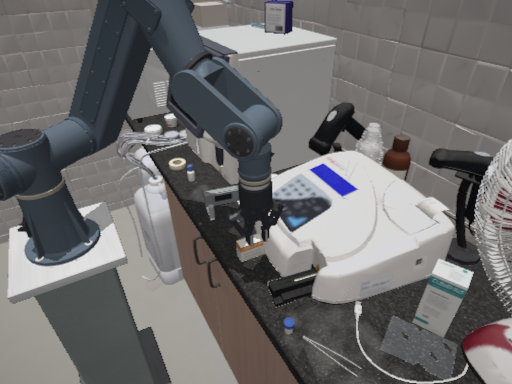

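Run:
```python
from h import *
from station import sense
s=pickle.load(open("wrist1.pkl","rb"));W=cloud(s);st=sense()
M=R.from_quat(st["tool_rot"]).as_matrix();T=(W-st["tcp_pos"])@M
m=(abs(T[...,1])<.075)&(T[...,2]<.01)&(T[...,2]>-.14)&(abs(T[...,0])<.06)&(np.arange(384)[:,None]>230)
A=T[m];print(len(A))
for z in np.arange(-.13,.01,.01):
    a=A[abs(A[:,2]-z)<.005]
    if len(a)>5: print(round(z,3),len(a),"y",np.percentile(a[:,1],[1,99]).round(3),"x",np.percentile(a[:,0],[1,99]).round(3))
# carton top from wrist
P=W.reshape(-1,3);c=s["img"].reshape(-1,3);k=(P[:,2]>.045)&(P[:,2]<.065)&(P[:,0]<.512)&(P[:,1]>-.37)&(P[:,1]<-.28)
q=P[k];print(len(q),np.median(q[:,2]),cv2.minAreaRect(q[:,:2].astype(np.float32)),q.min(0),q.max(0))
```

```text
39137
-0.09 2068 y [-0.022  0.021] x [0.016 0.02 ]
-0.08 10870 y [-0.059  0.057] x [0.005 0.018]
-0.07 8568 y [-0.057  0.055] x [-0.006  0.018]
-0.06 6387 y [-0.052  0.051] x [-0.011  0.017]
-0.05 6445 y [-0.049  0.047] x [-0.011  0.014]
-0.04 1921 y [-0.041  0.039] x [-0.01   0.014]
-0.03 967 y [-0.029  0.027] x [-0.01   0.012]
-0.02 961 y [-0.029  0.027] x [-0.01   0.012]
-0.01 771 y [-0.029  0.027] x [-0.01   0.012]
-0.0 179 y [-0.024  0.025] x [-0.009  0.012]
7894 0.055375933021594936 ((0.46595117449760437, -0.32746177911758423), (0.07094310224056244, 0.07851563394069672), 77.28604888916016) [ 0.42618355 -0.36999988  0.04507816] [ 0.51097643 -0.3007895   0.06499895]
```

Run:
```python
from h import *
s=pickle.load(open("wrist1.pkl","rb"));W=cloud(s);P=W[:225].reshape(-1,3)
for z0,z1 in ((.006,.02),(.02,.04),(.04,.053),(.053,.059),(.06,.07),(.07,.08),(.08,.09),(.09,.1),(.1,.11)):
    r=[]
    for y in np.arange(-.42,-.25,.01):
        a=P[(abs(P[:,1]-y)<.005)&(P[:,2]>z0)&(P[:,2]<z1)&(P[:,0]>.42)]
        r.append((round(float(np.percentile(a[:,0],2)),3)) if len(a)>10 else None)
    print(z0,r)
t=P[(abs(P[:,2]-.056)<.004)&(P[:,1]>-.37)&(P[:,1]<-.3)]
for y in np.arange(-.36,-.30,.005):
    a=t[abs(t[:,1]-y)<.0025]
    if len(a): print(round(y,3),len(a),np.percentile(a[:,0],[1,50,99]).round(4))
```

```text
0.006 [None, None, None, None, None, None, None, None, None, None, None, None, None, None, None, None, None]
0.02 [0.486, 0.486, 0.487, 0.488, 0.49, 0.491, 0.492, 0.47, None, None, 0.503, 0.504, 0.506, None, None, None, None]
0.04 [0.488, 0.488, 0.489, 0.49, 0.491, 0.492, 0.494, 0.429, None, None, 0.504, 0.505, 0.508, None, None, None, None]
0.053 [0.489, 0.49, 0.49, 0.491, 0.493, 0.494, 0.495, 0.429, 0.428, 0.429, 0.429, 0.506, 0.509, None, None, None, None]
0.06 [0.49, 0.49, 0.491, 0.492, 0.494, 0.495, 0.496, 0.498, 0.5, 0.503, 0.505, 0.507, None, None, None, None, None]
0.07 [0.491, 0.492, 0.493, 0.494, 0.495, 0.497, 0.498, 0.5, 0.502, 0.504, 0.506, 0.509, None, None, None, None, None]
0.08 [0.493, 0.493, 0.494, 0.495, 0.497, 0.498, 0.5, 0.502, 0.504, 0.506, 0.508, 0.51, None, None, None, None, None]
0.09 [0.497, 0.497, 0.499, 0.5, 0.501, 0.502, 0.503, 0.505, 0.507, 0.51, 0.512, 0.514, None, None, None, None, None]
0.1 [0.507, 0.508, 0.51, 0.512, 0.514, 0.515, 0.517, 0.519, 0.521, 0.522, 0.524, None, None, None, None, None, None]
-0.36 40 [0.4955 0.4966 0.4973]
-0.355 39 [0.4963 0.4973 0.4982]
-0.35 650 [0.4286 0.4731 0.4989]
-0.345 1016 [0.4271 0.4639 0.4999]
-0.34 1045 [0.4274 0.4647 0.5009]
-0.335 1087 [0.4276 0.4651 0.5021]
-0.33 1114 [0.4279 0.4659 0.5031]
-0.325 1151 [0.4283 0.4662 0.5044]
-0.32 850 [0.428  0.4584 0.5058]
-0.315 50 [0.4326 0.5065 0.5076]
-0.31 54 [0.5069 0.5079 0.5092]
-0.305 47 [0.5082 0.5092 0.51  ]
```

Run:
```python
from h import *
s=pickle.load(open("wrist1.pkl","rb"))
im=cv2.resize(s["img"][10:140,190:390],None,fx=4,fy=4,interpolation=cv2.INTER_CUBIC)
cv2.imwrite("pics/w1c.png",im[:,:,::-1])
```

```text
(no output)
```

View pics/w1c.png

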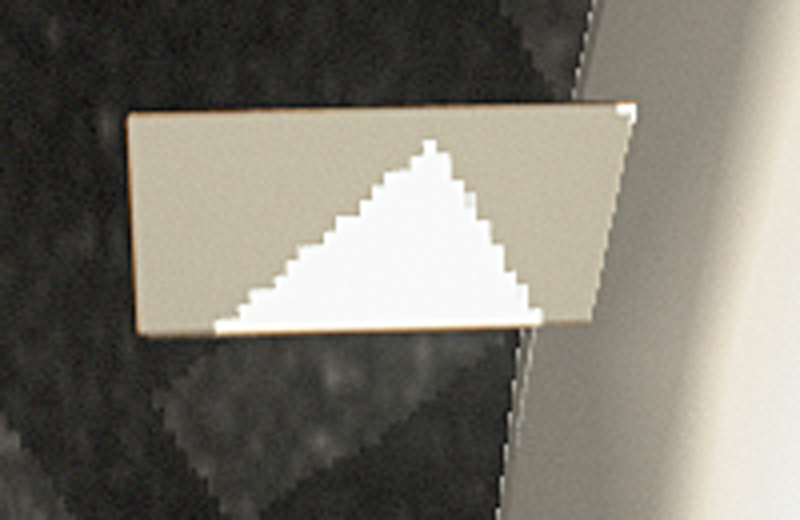

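Run:
```python
from h import *
s=pickle.load(open("wrist1.pkl","rb"))
a=ray(s,(np.array([(130,115),(635,103),(592,320),(137,333)])+.5)/4-.5+np.array((190,10)),.056)[:,:2]
print(a.round(4),np.degrees(np.arctan2(*(a[1]-a[0])[::-1])),np.degrees(np.arctan2(*(a[2]-a[3])[::-1])))
pose()
```

```text
[[ 0.4287 -0.3179]
 [ 0.5043 -0.3215]
 [ 0.4979 -0.3521]
 [ 0.4266 -0.3489]] -2.7472687092654553 -2.576109631750632
t 2.8 tcp [ 0.4407 -0.4237  0.1303] yhead -4.03 F [-0.6  0.   0.4] gap 0.356 q [-0.95  0.63  1.58  0.01  0.91 -0.88] tilt [ 0.02  -0.018 -1.   ]
```

Emit:
jog_arm:
  motion:
    - [0.3,0.8,-1,1.3,165]
    - [0.3,0.8,-2,0,165]
    - [0.3,0.8,-2,0,165]
    - [0.3,0.6,-2,0,165]
    - [0.3,0,-2,0,165]
    - [0.2,0,-1,0,165]
    - [0,0,0,0,165]
    - [0,0,0,0,165]

```text
t: 3.47
tcp_pos: [0.4666, -0.3949, 0.0389]
tool_rot: [0.72, 0.694, 0.0, 0.027]
force: [0.4, -0.4, 0.5]
finger_gap: 0.349
```

```bash
python3 -c "
from h import *
pose()"
```

```text
t 3.47 tcp [ 0.4666 -0.3949  0.0389] yhead -2.06 F [ 0.4 -0.4  0.5] gap 0.349 q [-0.89  0.76  1.64  0.01  0.69 -0.86] tilt [ 0.038 -0.039 -0.999]
```

Emit:
jog_arm:
  motion:
    - [0,0,0,0,165]
    - [0,0,0,0,165]
    - [0,0,0,0,165]

```text
t: 3.72
tcp_pos: [0.4681, -0.3965, 0.0423]
tool_rot: [0.719, 0.694, 0.0, 0.03]
force: [-1.2, -1.0, -0.4]
finger_gap: 0.352
```

```bash
python3 -c "
from h import *
pose()"
```

```text
t 3.72 tcp [ 0.4681 -0.3965  0.0423] yhead -2.01 F [-1.2 -1.  -0.4] gap 0.352 q [-0.89  0.75  1.64  0.01  0.69 -0.86] tilt [ 0.042 -0.043 -0.998]
```

Emit:
jog_arm:
  motion:
    - [0,0,0,0,165]
    - [0,0,0,0,165]
    - [0,0,0,0,165]

```text
t: 3.97
tcp_pos: [0.4688, -0.3981, 0.0448]
tool_rot: [0.72, 0.694, -0.0, 0.032]
force: [0.5, 0.5, 0.4]
finger_gap: 0.354
```

```bash
python3 -c "
from h import *
pose()"
```

```text
t 3.97 tcp [ 0.4688 -0.3981  0.0448] yhead -2.04 F [0.5 0.5 0.4] gap 0.354 q [-0.89  0.75  1.64  0.01  0.69 -0.86] tilt [ 0.044 -0.047 -0.998]
```

Emit:
jog_arm:
  motion:
    - [0,0,0,0,165]

```text
t: 4.05
tcp_pos: [0.4688, -0.3984, 0.0451]
tool_rot: [0.72, 0.694, -0.0, 0.033]
force: [0.7, 1.3, 0.1]
finger_gap: 0.352
```

```bash
python3 -c "
from h import *
from station import *
np.set_printoptions(precision=4,suppress=True)
for i in range(4):
    s=sense();print(s['t'],s['q'],s['qd'],s['tau'],s['tcp_pos'],R.from_quat(s['tool_rot']).as_matrix()[:,2]); snapshot('side')
"
```

```text
4.05 [-0.8883  0.7492  1.6379  0.0079  0.6897 -0.8574] [-0.0022 -0.0073 -0.0022 -0.0012  0.0003  0.    ] [  0.0233 -46.3166 -10.5867   0.0122  -0.2259  -0.    ] [ 0.4688 -0.3984  0.0451] [ 0.0448 -0.0471 -0.9979]
4.1 [-0.8883  0.7492  1.6378  0.0079  0.6896 -0.8573] [ 0.0016  0.004   0.0009 -0.     -0.0012  0.0004] [  0.0528 -46.1215 -10.4563   0.0157  -0.2059  -0.0002] [ 0.4688 -0.3985  0.0451] [ 0.0448 -0.0472 -0.9979]
4.15 [-0.8882  0.7495  1.6379  0.0079  0.6897 -0.8573] [ 0.0007  0.0034  0.0011  0.0013  0.0016 -0.0011] [ -0.007  -46.3741 -10.5823   0.0108  -0.2244  -0.0002] [ 0.4688 -0.3983  0.045 ] [ 0.0446 -0.0469 -0.9979]
4.2 [-0.8881  0.7497  1.638   0.0079  0.6897 -0.8573] [ 0.0008  0.0042  0.0022 -0.0006  0.0038  0.0002] [ -0.0193 -46.3962 -10.6116   0.0109  -0.2297  -0.0001] [ 0.4687 -0.3982  0.0448] [ 0.0444 -0.0467 -0.9979]
```

Emit:
jog_arm:
  motion:
    - [-0.2,0,-0.5,-0.7,165]
    - [-0.2,0,-0.5,0,165]
    - [-0.2,0,-0.5,0,165]
    - [-0.2,0,-0.5,0,165]
    - [-0.2,0,-0.5,0,165]
    - [0,0,-0.3,0,165]

```text
t: 4.75
tcp_pos: [0.4573, -0.3977, 0.0137]
tool_rot: [0.724, 0.689, -0.0, 0.032]
force: [-0.2, 0.6, 0.1]
finger_gap: 0.347
```

```bash
python3 -c "
from h import *
from station import *
pose();snapshot('side');pose()
"
```

```text
t 4.75 tcp [ 0.4573 -0.3977  0.0137] yhead -2.81 F [-0.2  0.6  0.1] gap 0.347 q [-0.9   0.79  1.67  0.01  0.62 -0.86] tilt [ 0.043 -0.046 -0.998]
t 4.8 tcp [ 0.4572 -0.3975  0.0132] yhead -2.82 F [ 0.2  0.4 -0.3] gap 0.354 q [-0.9   0.8   1.67  0.01  0.62 -0.86] tilt [ 0.043 -0.046 -0.998]
```

Emit:
jog_arm:
  motion:
    - [0,0,3,0,165]
    - [0,0,3,0,165]
    - [0,0,3,0,165]
    - [0,0,0,0,165]
    - [0,0,0,0,165]

```text
t: 5.22
tcp_pos: [0.4553, -0.3955, 0.1022]
tool_rot: [0.725, 0.689, 0.0, 0.027]
force: [-0.1, 0.3, -0.6]
finger_gap: 0.356
```

```bash
python3 -c "
from h import *
from station import *
pose();snapshot('side');pose()
"
```

```text
t 5.22 tcp [ 0.4553 -0.3955  0.1022] yhead -2.88 F [-0.1  0.3 -0.6] gap 0.356 q [-0.9   0.65  1.64  0.01  0.8  -0.86] tilt [ 0.037 -0.039 -0.999]
t 5.27 tcp [ 0.4558 -0.396   0.1024] yhead -2.87 F [-0.5 -0.2  0.7] gap 0.351 q [-0.9   0.65  1.64  0.01  0.8  -0.86] tilt [ 0.038 -0.04  -0.998]
```

Emit:
jog_arm:
  motion:
    - [0,0,4.1,0,165]
    - [0,0,4.1,0,165]
    - [0,0,4.1,0,165]
    - [0,0,4.1,0,165]
    - [0,0,4.1,0,165]
    - [0,0,4.1,0,165]
    - [0,0,0,0,165]

```text
t: 5.85
tcp_pos: [0.4503, -0.3894, 0.3427]
tool_rot: [0.725, 0.689, 0.002, 0.013]
force: [0.6, 0.1, 1.3]
finger_gap: 0.354
```

```bash
python3 -c "
from h import *
pose()
"
```

```text
t 5.85 tcp [ 0.4503 -0.3894  0.3427] yhead -2.94 F [0.6 0.1 1.3] gap 0.354 q [-0.9   0.37  1.38  0.01  1.36 -0.85] tilt [ 0.02  -0.017 -1.   ]
```

Emit:
jog_arm:
  motion:
    - [0,0,-1,0,165]
    - [0,0,-1,0,165]
    - [0,0,-1,0,165]
    - [0,0,-1,0,165]
    - [0,0,-1,0,165]
    - [0,0,-1,0,165]
    - [0,0,-1,0,165]
    - [0,0,-1,0,165]

```text
t: 6.52
tcp_pos: [0.4458, -0.3838, 0.2414]
tool_rot: [0.725, 0.689, 0.003, 0.002]
force: [-0.9, 0.5, 0.5]
finger_gap: 0.353
```

```bash
python3 -c "
from h import *
pose()
"
```

```text
t 6.52 tcp [ 0.4458 -0.3838  0.2414] yhead -2.96 F [-0.9  0.5  0.5] gap 0.353 q [-0.9   0.46  1.52  0.01  1.16 -0.85] tilt [ 0.006  0.001 -1.   ]
```

Emit:
jog_arm:
  motion:
    - [0.1,0,-1,0,165]
    - [0.1,-0.1,-1,0,165]
    - [0.1,-0.1,-1,0,165]
    - [0.1,-0.1,-1,0,165]
    - [0.1,-0.1,-1,0,165]
    - [0.1,-0.1,-1,0,165]
    - [0.1,-0.1,-1,0,165]
    - [0.1,-0.1,-1,0,165]

```text
t: 7.18
tcp_pos: [0.4483, -0.3842, 0.1391]
tool_rot: [0.725, 0.688, 0.004, -0.012]
force: [-0.0, 0.2, -0.2]
finger_gap: 0.357
```

```bash
python3 -c "
from h import *
pose()
"
```

```text
t 7.18 tcp [ 0.4483 -0.3842  0.1391] yhead -2.98 F [-0.   0.2 -0.2] gap 0.357 q [-0.9   0.61  1.59  0.01  0.97 -0.85] tilt [-0.011  0.023 -1.   ]
```

Emit:
jog_arm:
  motion:
    - [0.1,0,-2,0,165]
    - [0.1,-0.1,-2,0,165]
    - [0.1,-0.1,-2,0,165]
    - [0.1,-0.1,-2,0,165]
    - [0.1,-0.1,-1.2,0,165]

```text
t: 7.6
tcp_pos: [0.4557, -0.3911, 0.0429]
tool_rot: [0.725, 0.688, 0.003, -0.008]
force: [-0.2, -0.4, -0.6]
finger_gap: 0.354
```

```bash
python3 -c "
from h import *
pose()
"
```

```text
t 7.6 tcp [ 0.4557 -0.3911  0.0429] yhead -2.99 F [-0.2 -0.4 -0.6] gap 0.354 q [-0.9   0.76  1.61  0.01  0.78 -0.85] tilt [-0.006  0.016 -1.   ]
```

Emit:
jog_arm:
  motion:
    - [0.1,0,-0.8,0,165]
    - [0.1,0,-0.8,0,165]
    - [0.1,0,-0.6,0,165]
    - [0,0.6,0,0,165]
    - [0,0.6,0,0,165]
    - [0,0.4,0,0,165]

```text
t: 8.1
tcp_pos: [0.4596, -0.3754, 0.0174]
tool_rot: [0.726, 0.688, 0.003, -0.007]
force: [0.7, 0.3, 0.5]
finger_gap: 0.356
```

```bash
python3 -c "
from h import *
pose();shoot(2,('side','wrist'))
"
```

```text
t 8.1 tcp [ 0.4596 -0.3754  0.0174] yhead -3.05 F [0.7 0.3 0.5] gap 0.356 q [-0.88  0.79  1.64  0.01  0.72 -0.83] tilt [-0.005  0.015 -1.   ]
```

View pics/wrist2.png

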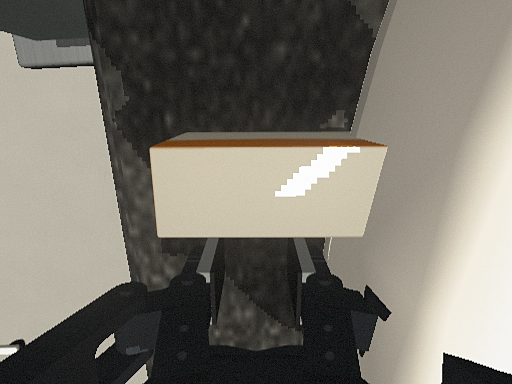

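Emit:
jog_arm:
  motion:
    - [0.02,0.3,0,0,165]
    - [0.02,0.3,0,0,165]
    - [0.02,0.3,0,0,165]
    - [0.02,0.4,0,0,165]
    - [0.02,0.4,0,0,165]
    - [0.02,0.5,0,0,165]
    - [0.02,0.5,0,0,165]
    - [0.02,0.5,0,0,165]

```text
t: 8.87
tcp_pos: [0.4634, -0.3437, 0.0208]
tool_rot: [0.725, 0.688, 0.003, -0.002]
force: [0.0, -0.2, -0.2]
finger_gap: 0.355
```

```bash
python3 -c "
from h import *
pose();shoot(3,('side','wrist'))
"
```

```text
t 8.87 tcp [ 0.4634 -0.3437  0.0208] yhead -3.01 F [ 0.  -0.2 -0.2] gap 0.355 q [-0.83  0.77  1.69  0.01  0.68 -0.79] tilt [ 0.001  0.007 -1.   ]
```

View pics/wrist3.png

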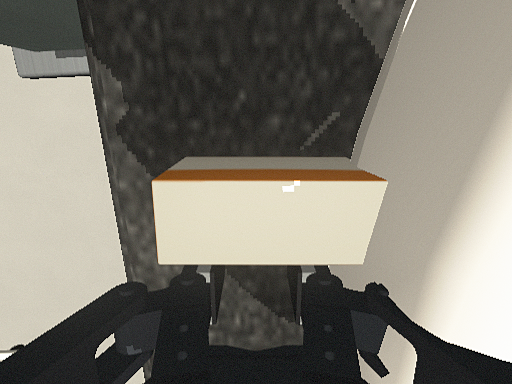

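View pics/side3.png

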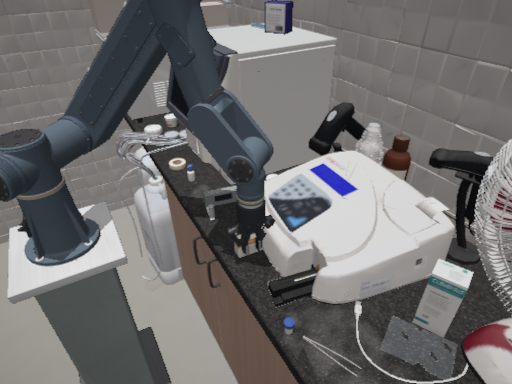

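```bash
cat >> h.py <<'E'
def carton(s,pts):
    # pts: front-near, front-far, rear-far, rear-near px (top face z=.056)
    a=ray(s,pts,.056)[:,:2]
    yf=np.degrees(np.arctan2(*(a[1]-a[0])[::-1]));yr=np.degrees(np.arctan2(*(a[2]-a[3])[::-1]))
    B0=np.array([.489,-.134]);th=np.radians(-11.2);bx=np.array([np.cos(th),np.sin(th)]);by=np.array([-bx[1],bx[0]])
    yaw=np.radians((yf+yr)/2);e=np.array([np.cos(yaw),np.sin(yaw)]);
    c=(a[0]+a[3])/2+.041*e
    print(a.round(4).tolist(),"yaw",yf.round(2),yr.round(2),"C from near end",c.round(4),"mean corners",a.mean(0).round(4),"bay",((c-B0)@bx).round(4),((c-B0)@by).round(4))
E
python3 - <<'E'
from h import *
s=pickle.load(open("wrist2.pkl","rb"));carton(s,[(151,148),(386,147),(363,237),(158,237)])
s=pickle.load(open("wrist3.pkl","rb"));carton(s,[(152,181),(386,181),(363,264),(158,264)])
E
```

```text
[[0.429, -0.3177], [0.5042, -0.3214], [0.4979, -0.3521], [0.4271, -0.3485]] yaw -2.81 -2.92 C from near end [ 0.469  -0.3351] mean corners [ 0.4646 -0.3349] bay 0.0195 -0.2012
[[0.4303, -0.2967], [0.5093, -0.3009], [0.5027, -0.3317], [0.4281, -0.3278]] yaw -3.05 -3.01 C from near end [ 0.4701 -0.3144] mean corners [ 0.4676 -0.3143] bay 0.0165 -0.1806
```

Emit:
jog_arm:
  motion:
    - [0.04,0.6,-0.05,0,165]
    - [0.04,0.6,-0.05,0,165]
    - [0.04,0.6,-0.05,0,165]
    - [0.04,0.6,-0.05,0,165]
    - [0.04,0.6,-0.05,0,165]
    - [0.04,0.6,-0.05,0,165]
    - [0.04,0.6,-0.05,0,165]
    - [0.04,0.6,-0.05,0,165]
    - [0.04,0.6,-0.05,0,165]
    - [0.04,0.6,-0.05,0,165]

```text
t: 9.8
tcp_pos: [0.4695, -0.2808, 0.0168]
tool_rot: [0.725, 0.688, 0.002, 0.001]
force: [-0.8, -3.1, 2.8]
finger_gap: 0.357
```

```bash
python3 -c "
from h import *
pose();shoot(4,('side','wrist','scene'))
"
```

```text
t 9.8 tcp [ 0.4695 -0.2808  0.0168] yhead -3.0 F [-0.8 -3.1  2.8] gap 0.357 q [-0.75  0.76  1.78  0.01  0.6  -0.7 ] tilt [ 0.005  0.002 -1.   ]
```

View pics/wrist4.png

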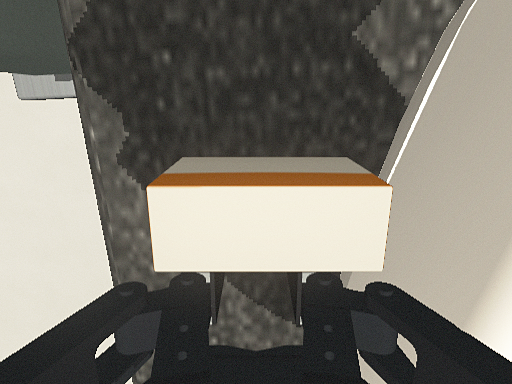

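Run:
```python
from h import *
s=pickle.load(open("wrist4.pkl","rb"));carton(s,[(148,186.5),(391,185.5),(384,271),(155,271)])
```

```text
[[0.4362, -0.2344], [0.5155, -0.2384], [0.5149, -0.2696], [0.4342, -0.2651]] yaw -2.87 -3.16 C from near end [ 0.4762 -0.2519] mean corners [ 0.4752 -0.2519] bay 0.0103 -0.1182
```

Emit:
jog_arm:
  motion:
    - [0.0,0.57,-0.02,-0.6,165]
    - [0.0,0.57,-0.02,-0.6,165]
    - [0.0,0.57,-0.02,-0.6,165]
    - [0.0,0.57,-0.02,-0.6,165]
    - [0.0,0.57,-0.02,-0.6,165]
    - [0.0,0.57,-0.02,-0.6,165]
    - [0.0,0.57,-0.02,-0.6,165]
    - [0.0,0.57,-0.02,-0.6,165]

```text
t: 10.62
tcp_pos: [0.4713, -0.2354, 0.0167]
tool_rot: [0.756, 0.654, 0.002, 0.005]
force: [-0.7, -3.7, 3.7]
finger_gap: 0.354
```

```bash
python3 -c "
from h import *
pose();shoot(5,('side','wrist','scene'))
"
```

```text
t 10.62 tcp [ 0.4713 -0.2354  0.0167] yhead -8.3 F [-0.7 -3.7  3.7] gap 0.354 q [-0.68  0.75  1.83  0.    0.55 -0.54] tilt [ 0.01  -0.005 -1.   ]
```

View pics/wrist5.png

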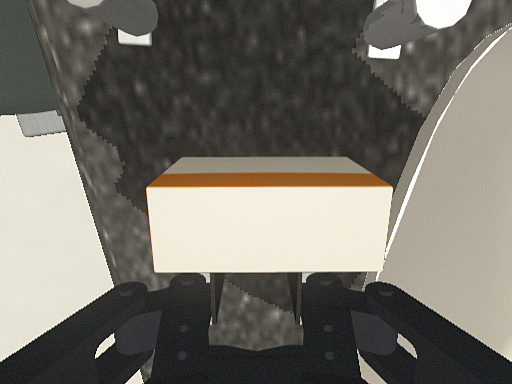

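Run:
```python
from h import *
s=pickle.load(open("wrist5.pkl","rb"));carton(s,[(147,187),(393,186),(383,272),(155,272)])
a=ray(s,[(152,45),(367,57),(119,45),(401,58)],.004)[:,:2];print(a.round(4));d=a[1]-a[0];print(np.linalg.norm(d),np.degrees(np.arctan2(d[1],d[0])),(a[0]+a[1])/2)
m=(a[0]+a[1])/2;th=np.radians(-11.2);print("bay origin",m+.012*np.array([-np.sin(th),np.cos(th)]))
im=cv2.resize(s["img"][0:80,50:512],None,fx=1.7,fy=1.7);im=cv2.resize(s["img"][0:90,60:460],None,fx=2,fy=2,interpolation=cv2.INTER_CUBIC);cv2.imwrite("pics/w5c.png",im[:,:,::-1])
```

```text
[[0.4419, -0.1858], [0.5212, -0.1974], [0.5168, -0.2286], [0.4373, -0.2165]] yaw -8.29 -8.67 C from near end [ 0.4802 -0.2072] mean corners [ 0.4793 -0.2071] bay 0.0056 -0.0735
[[ 0.44   -0.1354]
 [ 0.5324 -0.1538]
 [ 0.4258 -0.1333]
 [ 0.5472 -0.1564]]
0.09421515589888073 -11.298309570829387 [ 0.48618132 -0.14458979]
bay origin [ 0.48851213 -0.13281833]
```

View pics/w5c.png

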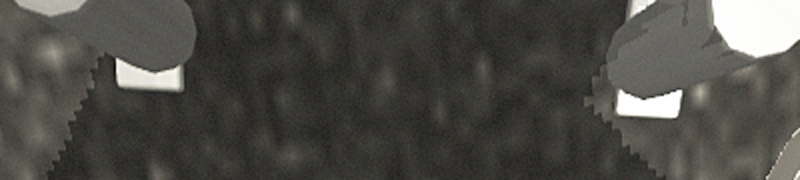

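Emit:
jog_arm:
  motion:
    - [-0.02,0.56,-0.02,-0.45,165]
    - [-0.02,0.56,-0.02,-0.45,165]
    - [-0.02,0.56,-0.02,-0.45,165]
    - [-0.02,0.56,-0.02,-0.45,165]
    - [-0.02,0.56,-0.02,-0.45,165]
    - [-0.02,0.56,-0.02,-0.45,165]

```text
t: 11.27
tcp_pos: [0.4724, -0.2035, 0.0168]
tool_rot: [0.772, 0.636, 0.002, 0.008]
force: [0.5, -4.3, 5.9]
finger_gap: 0.35
```

```bash
python3 -c "
from h import *
pose();shoot(6,('side','wrist','scene'))
"
```

```text
t 11.27 tcp [ 0.4724 -0.2035  0.0168] yhead -11.03 F [ 0.5 -4.3  5.9] gap 0.35 q [-0.62  0.74  1.87  0.    0.52 -0.43] tilt [ 0.014 -0.01  -1.   ]
```

View pics/wrist6.png

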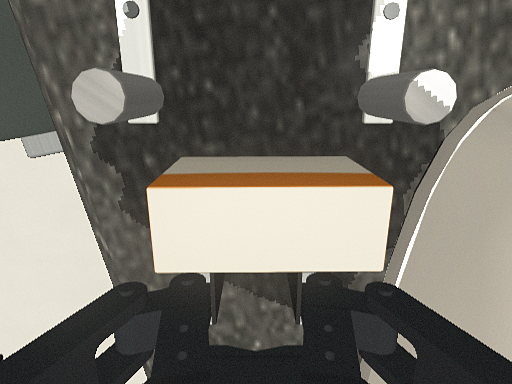

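Run:
```python
from h import *
s=pickle.load(open("wrist6.pkl","rb"));carton(s,[(147.5,187.5),(393,187),(384,272),(155,272.5)])
a=ray(s,[(158,123),(364,123.5),(129,122),(394,123)],.004)[:,:2];d=a[1]-a[0];print(np.linalg.norm(d),np.degrees(np.arctan2(d[1],d[0])))
m=(a[0]+a[1])/2;th=np.radians(-11.2);print("bay origin",m+.012*np.array([-np.sin(th),np.cos(th)]))
p=ray(s,[(98.5,96),(431,97)],.05)[:,:2];d=p[1]-p[0];print("posts",p.round(4),p.mean(0).round(4),np.linalg.norm(d),np.degrees(np.arctan2(d[1],d[0])))
```

```text
[[0.4454, -0.1528], [0.5238, -0.1684], [0.5184, -0.1993], [0.4391, -0.1832]] yaw -11.23 -11.45 C from near end [ 0.4824 -0.1761] mean corners [ 0.4817 -0.1759] bay 0.0017 -0.0426
0.09561378449135244 -11.328984109840448
bay origin [ 0.48854771 -0.1326191 ]
posts [[ 0.4366 -0.1222]
 [ 0.5404 -0.1429]] [ 0.4885 -0.1325] 0.10590169022372359 -11.297504193588889
```

Emit:
jog_arm:
  motion:
    - [0.05,0.5,0,-0.1,165]
    - [0.05,0.5,0,-0.1,165]
    - [0.05,0.5,0,0,165]
    - [0.05,0.5,0,0,165]
    - [0.1,0.49,0,0,165]

```text
t: 11.83
tcp_pos: [0.4751, -0.1773, 0.0168]
tool_rot: [0.773, 0.634, 0.002, 0.008]
force: [-0.4, -4.7, 5.7]
finger_gap: 0.357
```

```bash
python3 -c "
from h import *
pose();shoot(7,('side','wrist','scene'))
"
```

```text
t 11.83 tcp [ 0.4751 -0.1773  0.0168] yhead -11.29 F [-0.4 -4.7  5.7] gap 0.357 q [-0.58  0.74  1.89 -0.    0.5  -0.38] tilt [ 0.013 -0.009 -1.   ]
```

View pics/wrist7.png

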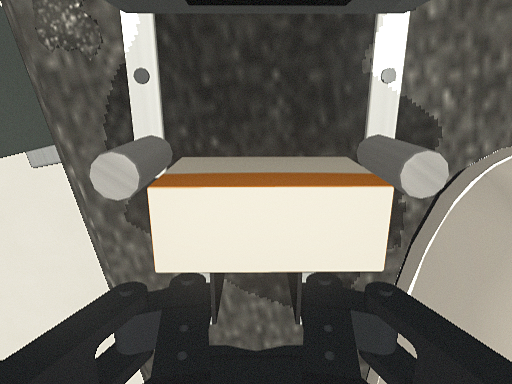

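```bash
cat >> h.py <<'E'
def bayrel(s,cpts,posts):
    a=ray(s,cpts,.056)[:,:2];p=ray(s,posts,.05)[:,:2];o=p.mean(0);d=(p[1]-p[0])/np.linalg.norm(p[1]-p[0]);n=np.array([-d[1],d[0]])
    c=a.mean(0)-o;print("posts o",o.round(4),"ang",np.degrees(np.arctan2(d[1],d[0])).round(2),"carton bay",(c@d).round(4),(c@n).round(4),"near/far ends",((a[[0,3]]-o)@d).round(4),((a[[1,2]]-o)@d).round(4))
E
python3 - <<'E'
from h import *
s=pickle.load(open("wrist7.pkl","rb"));c=[(148.5,187),(394,187),(385,272),(155,272.5)];carton(s,c)
bayrel(s,c,[(114.5,175.5),(424,174.5)])
E
```

```text
[[0.4488, -0.1267], [0.5273, -0.1427], [0.5217, -0.1736], [0.4421, -0.1571]] yaw -11.57 -11.65 C from near end [ 0.4856 -0.1502] mean corners [ 0.485 -0.15 ] bay -0.0002 -0.0165
posts o [ 0.4883 -0.1321] ang -11.35 carton bay 0.0002 -0.0182 near/far ends [-0.0398 -0.0404] [0.0403 0.0409]
```

Emit:
jog_arm:
  motion:
    - [0.1,0.49,0,0,165]
    - [0.1,0.49,0,0,165]
    - [0.1,0.49,0,0,165]
    - [0.1,0.49,0,0,165]
    - [0.1,0.49,0,0,165]
    - [0.1,0.49,0,0,165]
    - [0.1,0.49,0,0,165]
    - [0.1,0.49,0,0,165]

```text
t: 12.65
tcp_pos: [0.483, -0.1367, 0.0168]
tool_rot: [0.773, 0.634, 0.002, 0.007]
force: [-1.5, -3.9, 5.5]
finger_gap: 0.352
```

```bash
python3 -c "
from h import *
pose();shoot(8,('side','wrist','scene'))
"
```

```text
t 12.65 tcp [ 0.483  -0.1367  0.0168] yhead -11.32 F [-1.5 -3.9  5.5] gap 0.352 q [-0.5   0.73  1.9  -0.01  0.5  -0.29] tilt [ 0.012 -0.01  -1.   ]
```

View pics/wrist8.png

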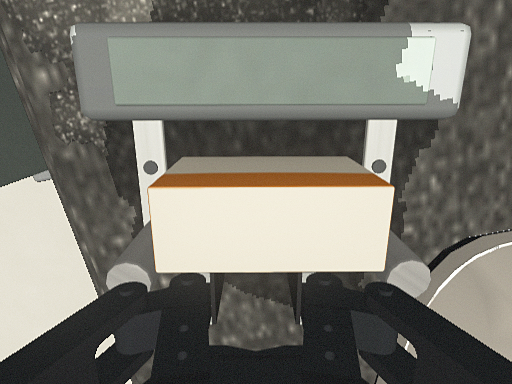

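Emit:
jog_arm:
  motion:
    - [0.1,0.49,0,0,165]
    - [0.1,0.49,0,0,165]
    - [0.08,0.39,0,0,165]
    - [0.04,0.2,0,0,165]

```text
t: 13.13
tcp_pos: [0.4858, -0.1206, 0.0168]
tool_rot: [0.773, 0.634, 0.001, 0.007]
force: [-0.3, -4.3, 4.8]
finger_gap: 0.355
```

```bash
python3 -c "
from h import *
pose();shoot(9,('side','wrist','scene'));pose()
"
```

```text
t 13.13 tcp [ 0.4858 -0.1206  0.0168] yhead -11.29 F [-0.3 -4.3  4.8] gap 0.355 q [-0.46  0.73  1.9  -0.01  0.49 -0.26] tilt [ 0.011 -0.009 -1.   ]
t 13.28 tcp [ 0.4858 -0.1206  0.0167] yhead -11.3 F [-0.3 -1.7  3.1] gap 0.35 q [-0.46  0.73  1.9  -0.01  0.49 -0.26] tilt [ 0.011 -0.009 -1.   ]
```

View pics/wrist9.png

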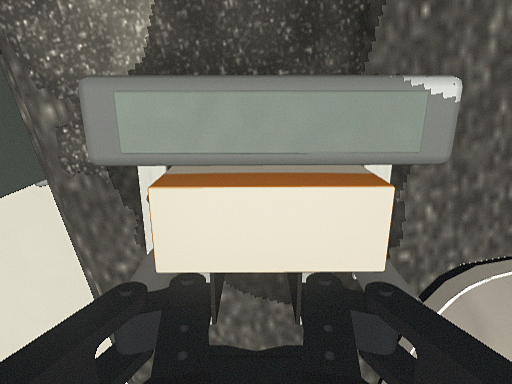

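Emit:
jog_arm:
  motion:
    - [0.03,0.15,0,0,165]
    - [0.03,0.15,0,0,165]

```text
t: 13.45
tcp_pos: [0.4863, -0.1184, 0.0168]
tool_rot: [0.773, 0.634, 0.001, 0.007]
force: [0.1, -3.3, 3.5]
finger_gap: 0.352
```

Emit:
jog_arm:
  motion:
    - [0.02,0.1,0,0,165]

```text
t: 13.53
tcp_pos: [0.4864, -0.1176, 0.0169]
tool_rot: [0.773, 0.634, 0.001, 0.007]
force: [0.3, -2.9, 4.6]
finger_gap: 0.355
```

Emit:
jog_arm:
  motion:
    - [0.02,0.1,0,0,165]

```text
t: 13.62
tcp_pos: [0.4866, -0.1168, 0.0169]
tool_rot: [0.773, 0.634, 0.001, 0.007]
force: [-0.8, -3.1, 4.9]
finger_gap: 0.354
```

Emit:
jog_arm:
  motion:
    - [0.02,0.1,0,0,165]

```text
t: 13.7
tcp_pos: [0.4868, -0.116, 0.0169]
tool_rot: [0.773, 0.634, 0.001, 0.007]
force: [-1.2, -7.5, 3.0]
finger_gap: 0.356
```

Emit:
jog_arm:
  motion:
    - [0.02,0.1,0,0,165]

```text
t: 13.78
tcp_pos: [0.4869, -0.1159, 0.0168]
tool_rot: [0.773, 0.635, 0.0, 0.008]
force: [-3.6, -12.0, 5.0]
finger_gap: 0.354
```

```bash
python3 -c "
from h import *
pose();shoot(10,('side','wrist','scene'));pose()
s=pickle.load(open('wrist10.pkl','rb'));im=cv2.resize(s['img'][130:290,120:420],None,fx=2.6,fy=2.6,interpolation=cv2.INTER_CUBIC);cv2.imwrite('pics/w10c.png',im[:,:,::-1])
"
```

```text
t 13.78 tcp [ 0.4869 -0.1159  0.0168] yhead -11.21 F [ -3.6 -12.    5. ] gap 0.354 q [-0.45  0.73  1.9  -0.01  0.49 -0.25] tilt [ 0.01  -0.012 -1.   ]
t 13.93 tcp [ 0.4869 -0.116   0.0168] yhead -11.24 F [-2.4 -8.1  4.5] gap 0.351 q [-0.45  0.73  1.9  -0.01  0.49 -0.25] tilt [ 0.01  -0.011 -1.   ]
```

View pics/w10c.png

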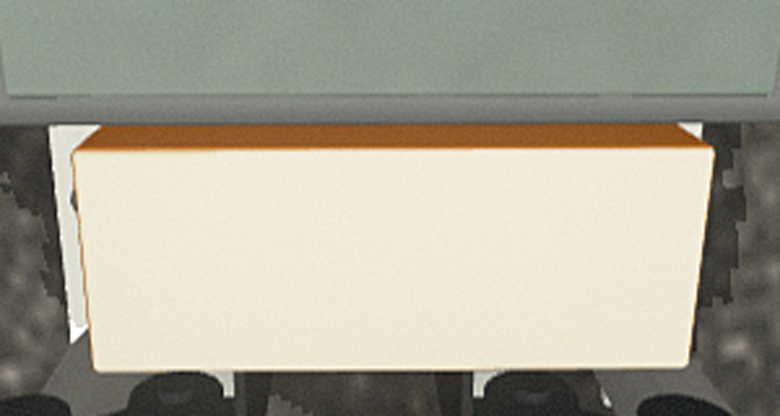

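Emit:
jog_arm:
  motion:
    - [-0.06,-0.3,0,0,165]
    - [-0.1,-0.5,0,0,165]
    - [-0.2,-1,0,0,165]
    - [-0.2,-1,0,0,165]
    - [-0.2,-1,0,0,165]
    - [-0.2,-1,0,0,165]
    - [-0.2,-1,0,0,165]
    - [-0.2,-1,0.2,0,165]
    - [-0.2,-1,0.5,0,165]
    - [0,0,0,0,165]

```text
t: 14.77
tcp_pos: [0.466, -0.1993, 0.0216]
tool_rot: [0.774, 0.633, -0.001, 0.003]
force: [0.6, 0.3, -0.3]
finger_gap: 0.354
```

```bash
python3 -c "
from h import *
pose();shoot(11,('side','wrist','scene'));pose()
s=pickle.load(open('side11.pkl','rb'));im=cv2.resize(s['img'][150:270,170:310],None,fx=5,fy=5,interpolation=cv2.INTER_CUBIC);cv2.imwrite('pics/s11c.png',im[:,:,::-1])
"
```

```text
t 14.77 tcp [ 0.466  -0.1993  0.0216] yhead -11.4 F [ 0.6  0.3 -0.3] gap 0.354 q [-0.62  0.73  1.88 -0.01  0.53 -0.42] tilt [ 0.002 -0.005 -1.   ]
t 14.92 tcp [ 0.4653 -0.1966  0.0211] yhead -11.31 F [-0.1  0.5 -0. ] gap 0.353 q [-0.62  0.73  1.88 -0.    0.53 -0.42] tilt [ 0.    -0.003 -1.   ]
```

View pics/wrist11.png

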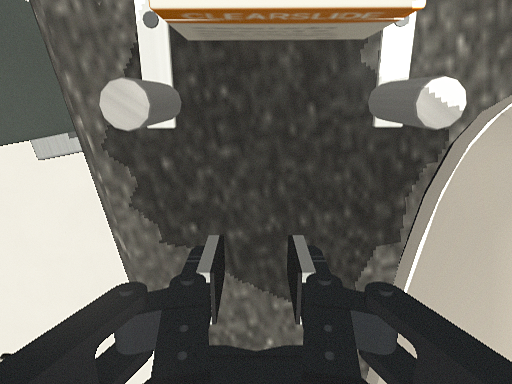

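View pics/s11c.png

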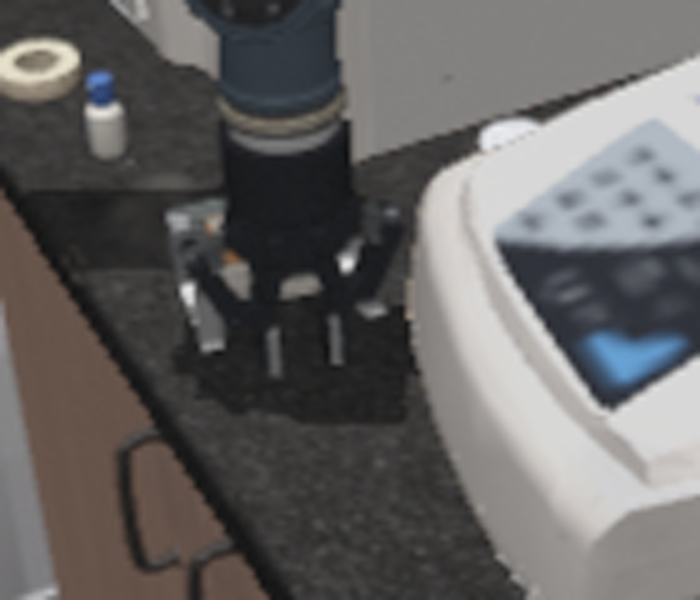

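View pics/scene11.png

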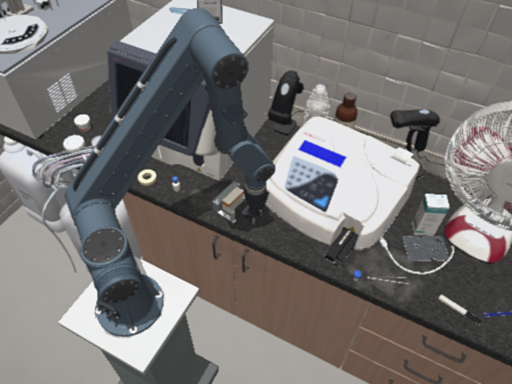

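Emit:
jog_arm:
  motion:
    - [-0.3,-0.5,1.5,0,165]
    - [-0.3,-0.5,2,0,165]
    - [-0.3,-0.5,2,0,165]
    - [-0.3,-0.5,2,0,165]
    - [-0.3,-0.5,2,0,165]
    - [0,0,2,0,165]
    - [0,0,2,0,165]
    - [0,0,1,0,165]
    - [0,0,0,0,165]
    - [0,0,0,0,165]

```text
t: 15.75
tcp_pos: [0.4462, -0.2125, 0.1709]
tool_rot: [0.77, 0.638, -0.002, -0.005]
force: [-0.0, 0.4, 0.2]
finger_gap: 0.349
```

```bash
python3 -c "
from h import *
pose();shoot(12,('side','wrist','scene'));pose()
s=pickle.load(open('side12.pkl','rb'));im=cv2.resize(s['img'][150:270,170:310],None,fx=5,fy=5,interpolation=cv2.INTER_CUBIC);cv2.imwrite('pics/s12c.png',im[:,:,::-1])
"
```

```text
t 15.75 tcp [ 0.4462 -0.2125  0.1709] yhead -10.73 F [-0.   0.4  0.2] gap 0.349 q [-0.67  0.45  1.81 -0.    0.89 -0.48] tilt [-0.008  0.005 -1.   ]
t 15.9 tcp [ 0.4457 -0.2124  0.1698] yhead -10.75 F [-0.8  0.4 -0.2] gap 0.352 q [-0.67  0.45  1.81 -0.    0.89 -0.48] tilt [-0.01   0.006 -1.   ]
```

View pics/wrist12.png

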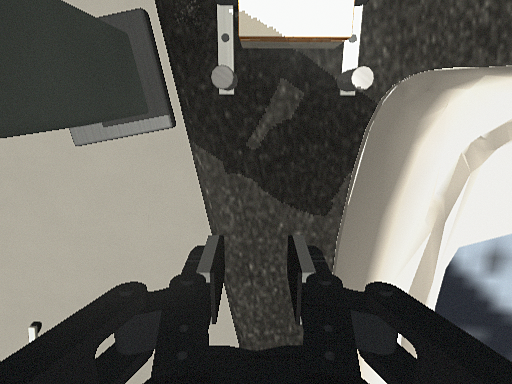

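View pics/s12c.png

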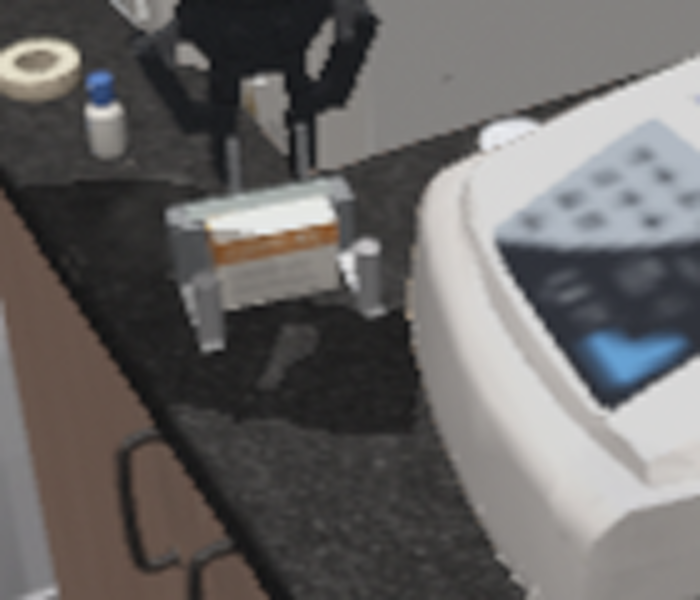

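Run:
```python
from h import *
s=pickle.load(open("wrist12.pkl","rb"))
e=ray(s,[(239,38.5),(353,38.5)],.056)[:,:2];p=ray(s,[(222.5,77),(362,76.5)],.05)[:,:2];o=p.mean(0);d=p[1]-p[0];d/=np.linalg.norm(d);n=np.array([-d[1],d[0]])
print("posts",o.round(4),np.degrees(np.arctan2(d[1],d[0])),"edge mid bay",((e.mean(0)-o)@d).round(4),((e.mean(0)-o)@n).round(4),"edge ang",np.degrees(np.arctan2(*(e[1]-e[0])[::-1])),np.linalg.norm(e[1]-e[0]))
W=cloud(s);
for c0,c1 in((245,265),(265,300),(300,350)):
    X=W[0:34,c0:c1].reshape(-1,3);print("top z",np.nanmedian(X[:,2]).round(4))
# rear face plane from side depth, orange/white below top
s=pickle.load(open("side12.pkl","rb"));W=cloud(s).reshape(-1,3);B=np.array([.4885,-.1325]);th=np.radians(-11.3);bx=np.array([np.cos(th),np.sin(th)]);by=np.array([-bx[1],bx[0]])
q=np.c_[(W[:,:2]-B)@bx,(W[:,:2]-B)@by,W[:,2]]
f=q[(abs(q[:,0])<.037)&(q[:,1]>.0)&(q[:,1]<.05)&(q[:,2]>.012)&(q[:,2]<.046)]
A=np.c_[f[:,0],f[:,2],np.ones(len(f))];print(len(f),"rear face y=a x+b z+c",np.linalg.lstsq(A,f[:,1],rcond=None)[0],np.median(f[:,1]))
# others moved?
for n in("scene","side"):
  a=pickle.load(open(n+"0.pkl","rb"))["img"].astype(int);b=pickle.load(open(n+"12.pkl","rb"))["img"].astype(int)
  for nm,pt in dict(cup=(.60,-.05,.02),dropper=(.458,.127,.03),vial=(.418,-.598,.02)).items():
    u,v=proj(pickle.load(open(n+"0.pkl","rb")),pt)[0].astype(int);print(n,nm,(u,v),abs(a-b)[v-6:v+7,u-6:u+7].mean().round(1))
```

```text
posts [ 0.4882 -0.1323] -10.670005056973856 edge mid bay 0.0014 0.0256 edge ang -10.926490287481306 0.08198963141793547
top z 0.0554
top z 0.0553
top z 0.0553
186 rear face y=a x+b z+c [-0.0004563  -0.00789083  0.02474449] 0.024467558441754064
scene cup (np.int64(236), np.int64(178)) 1.1
scene dropper (np.int64(176), np.int64(185)) 1.0
scene vial (np.int64(356), np.int64(276)) 1.1
side cup (np.int64(245), np.int64(187)) 3.1
side dropper (np.int64(190), np.int64(173)) 4.1
side vial (np.int64(287), np.int64(325)) 3.8
```

Run:
```python
from h import *
B=np.array([.4885,-.1325]);th=np.radians(-11.3);bx=np.array([np.cos(th),np.sin(th)]);by=np.array([-bx[1],bx[0]])
for k in ("side0","side12"):
    s=pickle.load(open(k+".pkl","rb"));W=cloud(s).reshape(-1,3)
    q=np.c_[(W[:,:2]-B)@bx,(W[:,:2]-B)@by,W[:,2]]
    for lo,hi in((-.06,-.046),(-.04,.04),(.046,.06)):
        f=q[(q[:,0]>lo)&(q[:,0]<hi)&(q[:,1]>.015)&(q[:,1]<.072)&(q[:,2]>.015)&(q[:,2]<.044)]
        print(k,lo,len(f),np.median(f[:,1]).round(4) if len(f) else None)
```

```text
side0 -0.06 30 0.0581
side0 -0.04 166 0.0574
side0 0.046 28 0.0573
side12 -0.06 29 0.0576
side12 -0.04 170 0.0245
side12 0.046 24 0.0572
```

```bash
python3 -c "
from station import *
print(sense()['force'].round(1),sign_off())"
```

```text
the job is handed in; nothing more can be done
[-0.8  0.4 -0.2] None
```

I pushed the carton from behind with both fingertips. It went along a gentle arc, centred through the gap, and on until the force rose to about 12 N against the reader. I then drew the fingers back and raised the hand clear, and handed the job in at about 16 s.

**Last checks:**
- **Against the reader:** in the side camera the carton's rear face lies 33.0 mm in front of the reader face. That equals the carton's thickness, so its broad face is touching.
- **Parallel and upright:** it is parallel to the reader to about 0.001 rad from depth, or about 0.005 rad from the wrist view. It stands upright, with its top at about 55 mm.
- **Centred:** it sits about 1 mm off the bay's centre line.
- **Hand clear:** the force on the tool is near zero.
- **Other items:** pictures before and after show no change at the dropper bottle and vial. The cup check used only a rough position, and I checked the tape roll only by eye; both look unmoved.

**What disagreed:**
- In absolute terms the cameras put the carton's centre at bay y ≈ 41–42 mm, against 43.5 mm expected. The same camera shows the reader about 2.5 mm too near, so this is a calibration offset.
- The low analyser as drawn overlaps the carton's starting place and one finger knuckle, but I felt no contact there.
- The tool picked up a small tilt of about 0.06 rad on the first fast descent. I removed it before touching the carton.

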